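Lay a parts carton down on the scanning spot

TASK

The small flat carton standing on the counter must lie on its broad side inside the taped rectangle to be scanned. Keeping it upright, first slide it with a low push towards the rectangle until the foot of its front face has crossed the nearest tape line, then push it near the top so that it tips over and comes to lie flat, wholly inside the rectangle. Do not pick it up, and leave the tall carton, the filter and the bearing where they are.

Things in the scene. Friction and masses are not known exactly. Their poses are not given: they have to be found in the camera images.
- outline: Rectangle of flat white tape on the counter, no height. 104 (x) by 96 mm (y) inside the 8 mm wide tape, 120 by 112 mm over it. Origin at its centre on the counter, z up; its x axis points up to 70 degrees either side of straight away from the robot. The small carton starts on its -x side, so +x is the way to slide and tip; the near tape line is 52 to 60 mm from the centre on the -x side.
- carton: The small carton, red with blank white panels: 36 mm thick (x), 64 mm wide (y), 64 mm tall (z), 0.15 to 0.3 kg. Origin at the centre of its underside. Starts upright, broad front face (+x, 18 mm from the middle) towards the outline within 8 degrees, 25 to 60 mm short of the near tape line's outer edge, at most 12 mm off the outline's centre line.
- carton_center (a point): Centre of the small carton, 32 mm up standing, 18 mm up lying on a broad side. Pushed within 15 mm of the counter it slides upright; pushed above 42 mm it tips about its front lower edge, goes over at about 29 degrees and falls, that edge staying about where it was: lying, it reaches 64 mm on from there.
- carton_foot_left (a point): Lower left corner of the small carton, half-way through its 36 mm thickness: 32 mm to +y of its middle, at its underside
- carton_foot_right (a point): Lower right corner of the small carton, half-way through its 36 mm thickness: 32 mm to -y of its middle, at its underside
- carton_head_left (a point): Upper left corner of the small carton, half-way through its 36 mm thickness: 32 mm to +y of its middle, at its top
- carton_head_right (a point): Upper right corner of the small carton, half-way through its 36 mm thickness: 32 mm to -y of its middle, at its top
- tall_carton: Bystander: loose larger upright carton of the same make, 62 by 62 mm, 105 mm tall, origin at the centre of its underside; stands beside the outline on its -y side, 135 mm or more from the outline's centre line.
- oil_filter: Bystander: loose upright round filter canister, white with a blue band, 67 mm across, 82 mm tall, origin at the centre of its underside; stands off the near +y corner of the outline, 130 mm or more to +y of the outline's centre line, abreast of the small carton's start.
- bearing: Bystander: loose steel ball bearing lying flat, 72 mm outside, 35 mm bore, 21 mm high, origin at the centre of its underside; lies beside the outline on its +y side, 120 mm or more from the outline's centre line.
There are look-alikes about, which are no part of the job. Leave any green look-alike of the carton alone.

How it is judged:
By the outcome, as a careful person would: the job done as asked, in the order asked, and still so for the second after the job is handed in, with the robot touching nothing.
It also fails if it takes over 38 s, if anything falls off the work surface, if the arm or the gripper's body presses on something with over 40 N, if the wrist force passes 120 N, or if a joint passes its speed limit or range.

ROBOT

A 6-joint arm with a two-finger parallel gripper is mounted at the origin on the work surface. World frame = base frame: x ahead of the robot, y to its left, z up, the work surface at z = 0. Lengths are in mm, angles in rad, forces in N, time in s.
With the tool pointing down it reaches from about 350 to 975 mm from the base axis. Payload 7.1 kg.
Tool frame: the origin (TCP) lies on the mounting face of the last link; the fingertips stand 182 mm ahead of it and the grasp point (between the pads) lies 163 mm ahead of it (env.grasp_offset is the distance from the TCP to the grasp point, in mm); z points along the fingers, y is the line along which they close (so a half turn about z gives the same grasp; the last joint's range is limited). The gripper opens to 88 mm and grips with 3 to 60 N. Pads are 20 mm wide; open, the fingers measure 115 mm over their backs; the gripper's body (75 mm by 178 mm) begins 61 mm behind the grasp point.
Start: joints at [-1.165, 0.423, 1.63, -0, 1.089, -0.019], TCP at [257.602, -569.427, 404.675] pointing down, gripper open.
Joint ranges: [-3, 3], [-0.9, 2.11], [0.09, 2.58], [-1.31, 4.45], [0.11, 2.69], [-2.54, 2.54]. Speed limits (rad/s): [2.39, 2.39, 3.01, 3.14, 3.14, 3.14].

INTERFACE

Orientations are given as a unit quaternion [x, y, z, w].
In Python, from cell import env gives the robot as it stands.
- The arm moves only by the shell command python3 -m jog 'ROWS' [OPENING]. ROWS is JSON, a list of rows, each a list of 4 numbers: the shift along the tool's x, y, z in cm, then the turn about the tool's z in degrees. A call has 1 to 20 rows; each row is the pose to reach, as a shift and turn from the pose commanded when the call began, along the tool's axes at that moment; what a row does not reach only later rows make up. A row lasts 1/12 s, in which the tool goes at most 41.7 mm and 7.16 degrees, less where a joint would pass 70% of its speed; a pose out of reach is approached as far as the arm can. A call with a gripper value outside its range is refused whole. OPENING is the finger opening in cm, from 0 to 8.78, set as the call begins (- or left out, the last holds). The fingers move at their own pace and stop on an object; the grip force is fixed at half the most. Time passes only in rows, so rows that repeat a pose let the fingers close. It gives the time, the measured TCP pose, the force, the opening and the grip force at its end, in the units of the state.
- env.get_obs(): the state, without advancing time (a new reading comes with each control period).
- env.read_camera(name): name is "scene" or "top" or "wrist"; returns the picture (384x512x3 uint8, blue, green, red); there is no depth.
- env.camera_info(name): a dict with "fx", "fy", "cx", "cy" (pixels), "rvec" (rotation vector, rad) and "tvec" (3), from world to camera coordinates, as OpenCV has them. Camera axes: x right, y down, z forward; pixel columns grow to the right and rows downward; lengths in mm; the calibration is good to about 2 mm. The wrist camera is an equidistant fisheye: a pixel r from the principal point sees the ray r / f radians off the axis. A picture is of the moment at which its call begins: read the wrist's pose just before it. camera_info takes no time and is no camera call; for the wrist camera it gives the pose at the moment of the call.
- env.sign_off(): hands the job in; it is judged then, once.
The state is a dict: "time": time; "joint_positions": joint angles; "qd": joint speeds; "joint_torque": joint torques, N m; "ee_pos": TCP position; "ee_rot": TCP orientation; "contact_force": force on the tool from outside, world axes, zero at the start; "moment": the same for the moment, N m; "finger_gap": finger opening in mm; "gripper_force": force on a finger pad.
Only numpy, scipy, OpenCV 4.12 (cv2) and the standard library are available. Lean on these libraries where they do the work, as an engineer would, in place of code of your own. Each camera call takes 0.05 s, during which the arm holds its last target. There are 200 camera calls.

## Working session

There is one attempt and no reset: what is moved stays moved. The work goes in short steps, Python scripts to look and compute and a shell command to move; the robot and the scene stay as the last step left them, time stands still between calls to the robot, and variables do not carry over. Pictures are saved under pics/ and viewed, at most 10 in all, crops included, and the job is handed in when it is done.

```bash
mkdir -p pics; ls
python3 - <<'E'
from cell import env
import cv2,numpy as np
a=env.read_camera("scene");b=env.read_camera("top")
cv2.imwrite("pics/s0.png",a);cv2.imwrite("pics/t0.png",b)
for n in("scene","top"):
    c=env.camera_info(n);R=cv2.Rodrigues(np.array(c["rvec"],float))[0];print(n,c,-R.T@np.array(c["tvec"],float).ravel())
o=env.get_obs();print(o["time"],o["ee_pos"],o["ee_rot"],o["contact_force"],o["finger_gap"])
E
```

```text
pics
scene {'fx': 350.7387123224825, 'fy': 350.7387123224825, 'cx': 257.2482163821502, 'cy': 195.67447934549375, 'rvec': array([ 1.35454597,  2.37964644, -0.7641458 ]), 'tvec': array([ 307.6111889 , -382.70556018, 1075.89987386])} [960.25913051 216.94180835 655.35286829]
top {'fx': 434.7785454443219, 'fy': 434.7785454443219, 'cx': 258.0020134128842, 'cy': 190.75368283173873, 'rvec': array([ 2.14098465, -2.15776653,  0.19336593]), 'tvec': array([  7.00694035, 581.39634072, 824.47620119])} [444.99095727  22.08628154 905.16686454]
0.1 [ 257.49704639 -569.20522035  403.96549007] [ 9.77530032e-01  2.10795000e-01 -1.30451533e-04 -6.97904320e-04] [-0.11546262 -0.75074762 -0.87838772] 87.62513120515203
```

View pics/s0.png

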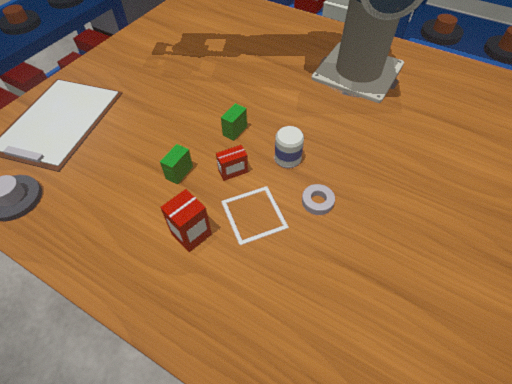

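View pics/t0.png

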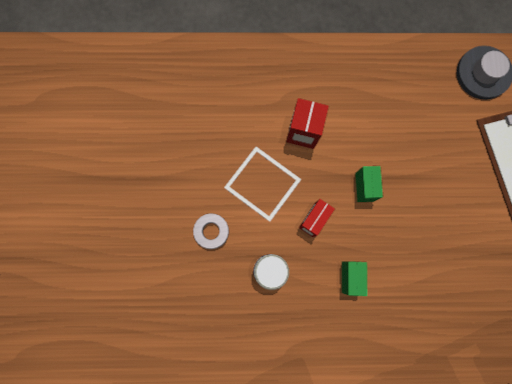

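Candidates: small red carton at scene (232,162) / top (317,219); tall red carton at top (309,123); green look-alikes at top (370,184) and (355,278). The small red one fits: it is red and stands on the near side of the outline, abreast of the filter. I'll confirm it in a crop and measure it.

```bash
cat > h.py <<'E'
import cv2,numpy as np
from cell import env
def ray(n,px,z):
    c=env.camera_info(n);R=cv2.Rodrigues(np.array(c["rvec"],float))[0];t=np.array(c["tvec"],float).ravel()
    K=np.array([[c["fx"],0,c["cx"]],[0,c["fy"],c["cy"]],[0,0,1]])
    d=(R.T@np.linalg.inv(K)@np.c_[np.atleast_2d(px),np.ones(len(np.atleast_2d(px)))].T).T;C=-R.T@t
    return (C+d*((z-C[2])/d[:,2])[:,None])[:,:2]
def proj(n,P):
    c=env.camera_info(n);K=np.array([[c["fx"],0,c["cx"]],[0,c["fy"],c["cy"]],[0,0,1]])
    return cv2.projectPoints(np.array(P,float),c["rvec"],c["tvec"],K,None)[0][:,0]
def biggest(m):
    cs=cv2.findContours(m.astype(np.uint8),cv2.RETR_EXTERNAL,cv2.CHAIN_APPROX_NONE)[0]
    return max(cs,key=cv2.contourArea)[:,0].astype(np.float32)
def roi(m,x0,x1,y0,y1):
    k=np.zeros_like(m);k[y0:y1,x0:x1]=m[y0:y1,x0:x1];return k
E
python3 - <<'E'
from h import *
np.set_printoptions(precision=1,suppress=True)
for n,ro in(("scene",(215,295,183,248)),("top",(220,304,142,225))):
    im=cv2.imread(f"pics/{n[0]}0.png").astype(int)
    m=im.min(2)>150
    m=roi(m,*ro)
    P=ray(n,biggest(m),0).astype(np.float32)
    print(n,"outline",cv2.minAreaRect(P),cv2.boxPoints(cv2.minAreaRect(P)).tolist())
a=cv2.imread("pics/s0.png")[140:185,205:260];b=cv2.imread("pics/t0.png")[192:247,290:345]
f=lambda i:cv2.resize(i,(390,390),interpolation=cv2.INTER_CUBIC)
cv2.imwrite("pics/c0.png",np.hstack([f(cv2.imread("pics/s0.png")[135:190,205:260]),f(b)]))
# red mask contours in top
im=cv2.imread("pics/t0.png").astype(int)
for n,ro in(("top",(290,345,192,247)),("scene",(210,255,140,185))):
    im=cv2.imread(f"pics/{n[0]}0.png").astype(int)
    m=roi((im[...,2]>40)&(im[...,2]>3*im[...,1])&(im[...,2]>3*im[...,0]) ,*ro)
    print(n,m.sum()); 
    if m.sum():
        c=biggest(m);print(cv2.approxPolyDP(c,2,True).reshape(-1,2).tolist())
E
```

```text
scene outline ((606.310546875, -6.710914611816406), (121.29354095458984, 112.81810760498047), 52.850547790527344) [[524.7246704101562, -20.985004425048828], [614.6477661132812, -89.11541748046875], [687.8964233398438, 7.563175201416016], [597.9733276367188, 75.69358825683594]]
top outline ((605.4912109375, -7.879364013671875), (120.19207763671875, 112.22174072265625), 52.83827209472656) [[524.4725952148438, -21.877197265625], [613.9058227539062, -89.66663360595703], [686.5098266601562, 6.11846923828125], [597.0765991210938, 73.90790557861328]]
top 504
[[320.0, 199.0], [300.0, 228.0], [303.0, 226.0], [308.0, 229.0], [324.0, 205.0]]
scene 301
[[244.0, 151.0], [218.0, 159.0], [223.0, 172.0], [221.0, 164.0], [246.0, 156.0]]
```

View pics/c0.png

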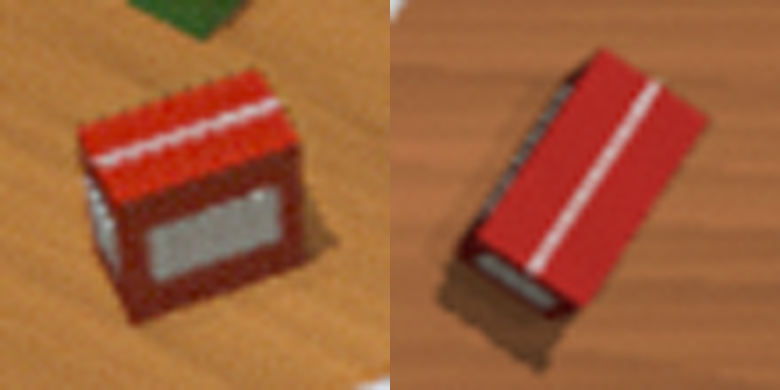

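The crop confirms it: the carton is red with white panels, and a white stripe runs along its top, parallel to y. The top-face corners in the top view are about (320,199), (335,209), (316,235) and (302,226). Next I need the carton's pose in the outline frame, plus the bystanders.

```bash
cat >> h.py <<'E'
C=np.array([605.9,-7.3]);A=np.deg2rad(52.84);ex=np.array([np.cos(A),np.sin(A)]);ey=np.array([-ex[1],ex[0]])
def loc(P): P=np.atleast_2d(P)-C; return np.c_[P@ex,P@ey]
def glob(q): q=np.atleast_2d(q); return C+q[:,:1]*ex+q[:,1:]*ey
def topface(n,im,ro,z,thr=120):
    im=im.astype(int);m=(im[...,2]>thr)&(im[...,2]>2.2*im[...,1])&(im[...,2]>2.2*im[...,0])
    m=cv2.morphologyEx(roi(m,*ro).astype(np.uint8),cv2.MORPH_CLOSE,np.ones((5,5)))
    return cv2.minAreaRect(loc(ray(n,biggest(m),z)).astype(np.float32))
E
python3 - <<'E'
from h import *
for n,ro in(("top",(290,345,192,247)),("scene",(210,255,140,185))):
    im=cv2.imread(f"pics/{n[0]}0.png")
    r=topface(n,im,ro,64,120 if n=="top" else 130);print(n,r,cv2.boxPoints(r).tolist())
for k,p,z in(("tall",(315,117),105),("filter",(271,272),82),("bearing",(211,231),21)): print(k,loc(ray("top",p,z)),ray("top",p,z))
o=env.get_obs();from scipy.spatial.transform import Rotation as Ro
print(Ro.from_quat(o["ee_rot"]).as_matrix(),o["ee_pos"])
E
```

```text
top ((-132.4286651611328, -1.4692001342773438), (35.8935661315918, 63.03632736206055), 2.4733691215515137) [[-151.71890258789062, 29.245105743408203], [-148.99856567382812, -33.73249435424805], [-113.138427734375, -32.18350601196289], [-115.8587646484375, 30.79409408569336]]
scene ((-129.1682586669922, -2.3139572143554688), (36.72609329223633, 64.23619079589844), 1.9643561840057373) [[-148.62144470214844, 29.155818939208984], [-146.41957092285156, -35.04262161254883], [-109.71507263183594, -33.78373336791992], [-111.91694641113281, 30.41470718383789]]
tall [[ -13.7092613 -147.0827325]] [[ 714.83686869 -107.0698987 ]]
filter [[-120.63174084  138.99754653]] [[422.25890846 -19.47720567]]
bearing [[ 21.93655926 145.19555538]] [[503.43676134  97.88672282]]
[[ 9.11130902e-01  4.12116705e-01 -5.49270065e-04]
 [ 4.12117069e-01 -9.11129961e-01  1.30944780e-03]
 [ 3.91889004e-05 -1.41944193e-03 -9.99998992e-01]] [ 257.49704639 -569.20522035  403.96549007]
```

```bash
cat >> h.py <<'E'
from scipy.spatial.transform import Rotation as Ro
def st():
    o=env.get_obs();R=Ro.from_quat(o["ee_rot"]).as_matrix();p=np.array(o["ee_pos"])
    print("t",round(o["time"],2),"loc",loc(p[:2])[0].round(1),"tipz",round(p[2]-182,1),"yaw",round(np.rad2deg(np.arctan2(R[1,0],R[0,0]))-52.84,2),"F",np.round(o["contact_force"],1),"gap",round(o["finger_gap"],1))
    return p,R
E
python3 - <<'E'
from h import *
p,R=st();g=glob([-175,-1])[0]
print("shift cm",R.T@(np.r_[g,182+100]-p)/10)
for px in((370,184),(355,278)): print(loc(ray("top",px,64)))
E
```

```text
t 0.1 loc [-658.3  -61.8] tipz 222.0 yaw -28.5 F [-0.1 -0.8 -0.9] gap 87.6
shift cm [ 39.56939139 -28.38257433  12.23839944]
[[-177.51209883 -115.47932554]]
[[-257.11963619   52.32044573]]
```

```bash
python3 -m jog '[[39.6,-28.4,6,-28.5],[39.6,-28.4,6,-28.5],[39.6,-28.4,6,-28.5],[39.6,-28.4,6,-28.5],[39.6,-28.4,6,-28.5],[39.6,-28.4,6,-28.5],[39.6,-28.4,6,-28.5],[39.6,-28.4,6,-28.5],[39.6,-28.4,6,-28.5],[39.6,-28.4,6,-28.5],[39.6,-28.4,6,-28.5],[39.6,-28.4,6,-28.5],[39.6,-28.4,6,-28.5],[39.6,-28.4,12.2,-28.5],[39.6,-28.4,12.2,-28.5],[39.6,-28.4,12.2,-28.5],[39.6,-28.4,12.2,-28.5]]' 3.5
python3 - <<'E'
from h import *
st();cv2.imwrite("pics/s1.png",env.read_camera("scene"))
E
```

```text
time: 1.52
ee_pos: [500.8, -147.7, 282.0]
ee_rot: [0.896, 0.445, -0.001, -0.001]
contact_force: [-0.5, -0.0, 1.3]
finger_gap: 35.1
gripper_force: 0.0
t 1.52 loc [-175.3   -1.1] tipz 100.0 yaw -0.01 F [-0.5 -0.   1.3] gap 35.1
```

View pics/s1.png

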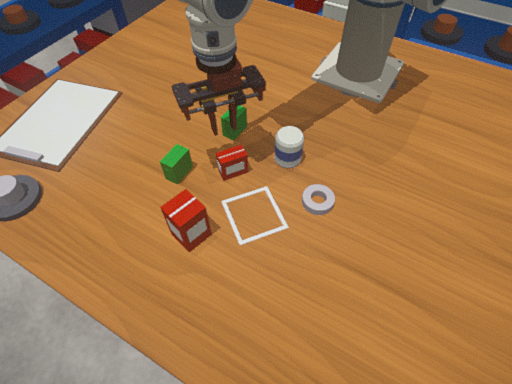

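The gripper is at the scene's (222,110), behind the small carton at (232,162), and nothing has been disturbed. I'll lower it and push low.

```bash
python3 -m jog '[[0,0,3.5,0],[0,0,6.5,0],[0,0,8.5,0],[0,0,9.3,0],[0,0,9.3,0],[0,0,9.3,0]]' && python3 -m jog '[[0.4,0,0,0],[0.8,0,0,0],[1.2,0,0,0],[1.6,0,0,0],[2,0,0,0],[2.4,0,0,0],[2.8,0,0,0],[3.2,0,0,0],[3.6,0,0,0],[4,0,0,0],[4.4,0,0,0],[4.8,0,0,0],[5.2,0,0,0],[5.6,0,0,0],[6,0,0,0],[6.4,0,0,0],[6.7,0,0,0],[6.9,0,0,0],[7,0,0,0],[7,0,0,0]]'
python3 - <<'E'
from h import *
st();a=env.read_camera("scene");b=env.read_camera("top")
f=lambda i:cv2.resize(i,(400,400),interpolation=cv2.INTER_CUBIC)
cv2.imwrite("pics/c2.png",np.hstack([f(a[120:250,190:320]),f(b[140:270,215:345])]))
cv2.imwrite("pics/s2.png",a);cv2.imwrite("pics/t2.png",b)
E
```

```text
time: 2.07
ee_pos: [502.0, -148.0, 190.9]
ee_rot: [0.896, 0.445, 0.001, 0.001]
contact_force: [0.4, -0.2, -0.1]
finger_gap: 35.3
gripper_force: 0.0
time: 3.73
ee_pos: [543.8, -91.4, 189.7]
ee_rot: [0.896, 0.445, 0.0, 0.0]
contact_force: [-0.1, 0.9, 0.3]
finger_gap: 35.0
gripper_force: 0.0
t 3.73 loc [-104.6   -1.4] tipz 7.7 yaw 0.01 F [-0.1  0.9  0.3] gap 35.0
```

View pics/c2.png

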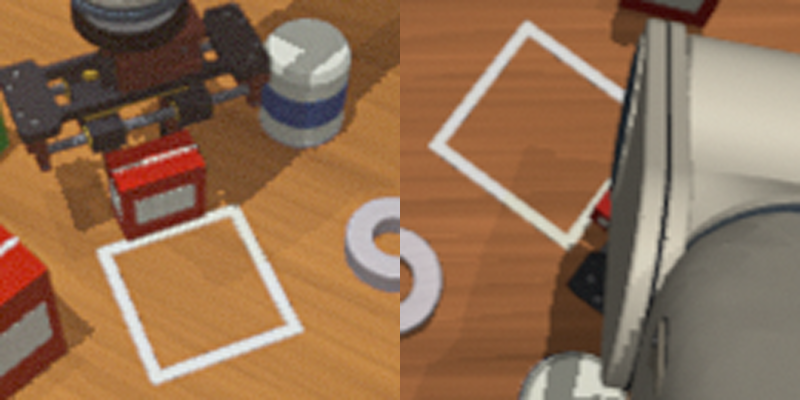

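The carton has slid upright, and its front foot (scene about (232,197) to (257,189)) is right at the near tape line. I'll measure its top face.

Run:
```python
from h import *
im=cv2.imread("pics/s2.png")
r=topface("scene",im,(215,268,155,195),64,130);print(r,cv2.boxPoints(r).tolist())
print(loc(ray("scene",[(232.2,197),(257.3,189.5)],0)))
```

```text
((-71.98941802978516, -1.9065208435058594), (36.37161636352539, 64.67549133300781), 0.031319014728069305) [[-90.19290161132812, 30.421276092529297], [-90.15754699707031, -34.25419998168945], [-53.78593444824219, -34.234317779541016], [-53.8212890625, 30.441158294677734]]
[[-59.27837075 -28.47071308]
 [-57.31951221  32.7325862 ]]
```

```bash
python3 -m jog '[[0.3,0,0,0],[0.6,0,0,0],[0.9,0,0,0],[1.2,0,0,0],[1.5,0,0,0],[1.7,0,0,0],[1.9,0,0,0],[2,0,0,0],[2,0,0,0],[2,0,0,0]]'
python3 - <<'E'
from h import *
st();a=env.read_camera("scene")
cv2.imwrite("pics/s3.png",a);cv2.imwrite("pics/c3.png",cv2.resize(a[120:250,190:320],(520,520),interpolation=cv2.INTER_CUBIC))
r=topface("scene",a,(215,275,155,205),64,130);print(r,cv2.boxPoints(r).tolist())
E
```

```text
time: 4.67
ee_pos: [555.8, -75.7, 189.7]
ee_rot: [0.896, 0.445, 0.0, 0.0]
contact_force: [-0.5, -0.5, -1.1]
finger_gap: 34.8
gripper_force: 0.0
t 4.67 loc [-84.7  -1.4] tipz 7.7 yaw 0.0 F [-0.5 -0.5 -1.1] gap 34.8
((-52.000885009765625, -2.3007240295410156), (35.56057357788086, 64.83525085449219), 0.6590436697006226) [[-70.15287017822266, 29.91024398803711], [-69.40711975097656, -34.920719146728516], [-33.848899841308594, -34.51169204711914], [-34.59465026855469, 30.319271087646484]]
```

View pics/c3.png

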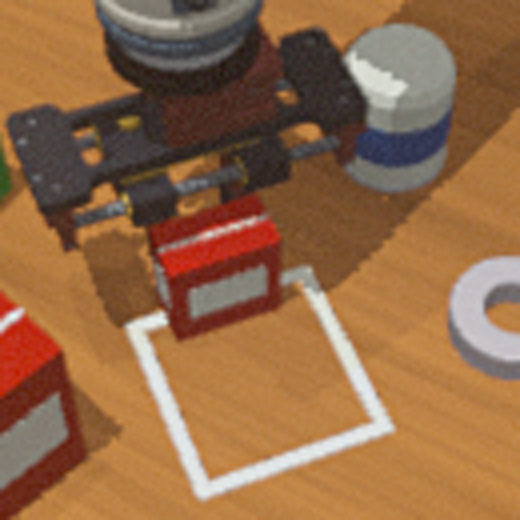

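The front foot, crop (185,338) to (282,308), is about 17 mm past the tape's inner edge, and the carton is upright and square. Now I'll back off, rise, and push near the top.

```bash
python3 -m jog '[[-0.5,0,0,0],[-1,0,0,0],[-1,0,-2,0],[-1,0,-4,0],[-1,0,-4.5,0],[-1,0,-4.5,0],[-1,0,-4.5,0]]' && python3 -m jog '[[0.4,0,0,0],[0.7,0,0,0],[0.9,0,0,0],[1.1,0,0,0],[1.3,0,0,0],[1.5,0,0,0],[1.7,0,0,0],[1.9,0,0,0],[2.1,0,0,0],[2.2,0,0,0],[2.2,0,0,0]]'
python3 - <<'E'
from h import *
st();a=env.read_camera("scene")
cv2.imwrite("pics/s4.png",a);cv2.imwrite("pics/c4.png",cv2.resize(a[120:250,190:320],(520,520),interpolation=cv2.INTER_CUBIC))
E
```

```text
time: 5.3
ee_pos: [549.4, -83.9, 234.5]
ee_rot: [0.896, 0.445, 0.0, 0.0]
contact_force: [0.5, -1.0, -0.4]
finger_gap: 35.0
gripper_force: 0.0
time: 6.22
ee_pos: [563.2, -66.0, 234.7]
ee_rot: [0.896, 0.445, 0.0, 0.0]
contact_force: [-0.7, 0.7, 0.2]
finger_gap: 34.7
gripper_force: 0.3
t 6.22 loc [-72.6  -1.4] tipz 52.7 yaw 0.01 F [-0.7  0.7  0.2] gap 34.7
```

View pics/c4.png

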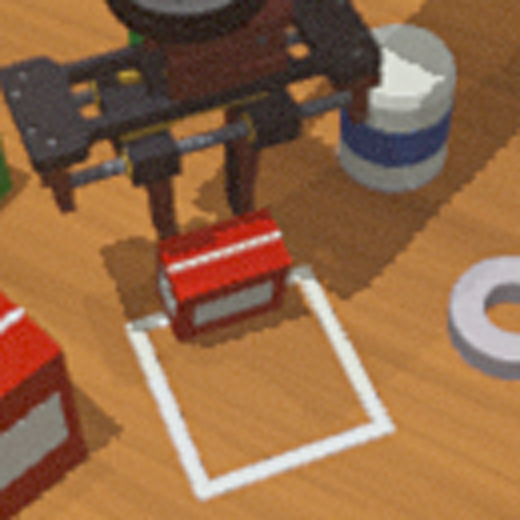

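The carton is tipping about its front edge, which has stayed put at crop (180,338). I'll continue the push.

```bash
python3 -m jog '[[0.2,0,0,0],[0.4,0,0,0],[0.6,0,0,0],[0.8,0,0,0],[1.0,0,0,0],[1.2,0,0,0],[1.4,0,0,0],[1.5,0,0,0],[1.5,0,0,0],[1.5,0,0,0],[1.5,0,0,0],[1.5,0,0,0]]' && python3 -m jog '[[-2,0,-1,0],[-4,0,-3,0],[-6,0,-6,0],[-8,0,-9,0],[-10,0,-12,0],[-13,0,-14,0],[-16,0,-15,0],[-20,0,-15,0],[-23,0,-15,0],[-26,0,-15,0],[-30,0,-15,0],[-30,0,-15,0],[-30,0,-15,0]]'
python3 - <<'E'
from h import *
st();a=env.read_camera("scene");b=env.read_camera("top")
f=lambda i:cv2.resize(i,(400,400),interpolation=cv2.INTER_CUBIC)
cv2.imwrite("pics/c5.png",np.hstack([f(a[120:250,190:320]),f(b[140:270,215:345])]))
for n,im,ro in(("scene",a,(222,285,185,240)),("top",b,(230,300,145,222))):
    im=im.astype(int);m=(im[...,2]>90)&(im[...,2]>2.4*im[...,1])&(im[...,2]>3*im[...,0])
    try:
        r=cv2.minAreaRect(loc(ray(n,biggest(roi(m,*ro)),36)).astype(np.float32));print(n,r,cv2.boxPoints(r).tolist())
    except Exception as e: print(e)
E
```

```text
time: 7.27
ee_pos: [572.0, -54.3, 234.7]
ee_rot: [0.896, 0.445, -0.0, -0.0]
contact_force: [-0.6, 0.1, -0.2]
finger_gap: 34.8
gripper_force: 0.0
time: 8.35
ee_pos: [389.7, -294.6, 384.8]
ee_rot: [0.896, 0.443, 0.0, 0.0]
contact_force: [0.3, -0.1, 0.6]
finger_gap: 34.8
gripper_force: 0.0
t 8.35 loc [-359.5   -1.2] tipz 202.8 yaw -0.24 F [ 0.3 -0.1  0.6] gap 34.8
scene ((1.7418441772460938, -3.6529693603515625), (69.73442077636719, 66.4173355102539), 0.3103763461112976) [[-33.30474853515625, 29.3663330078125], [-32.94496154785156, -37.050025939941406], [36.78843688964844, -36.672271728515625], [36.42864990234375, 29.74408721923828]]
top ((-6.028800964355469, -0.8567276000976562), (64.56137084960938, 64.38365173339844), 0.41655564308166504) [[-38.54267883300781, 31.099559783935547], [-38.07459259033203, -33.28239059448242], [26.485076904296875, -32.81301498413086], [26.016990661621094, 31.56893539428711]]
```

View pics/c5.png

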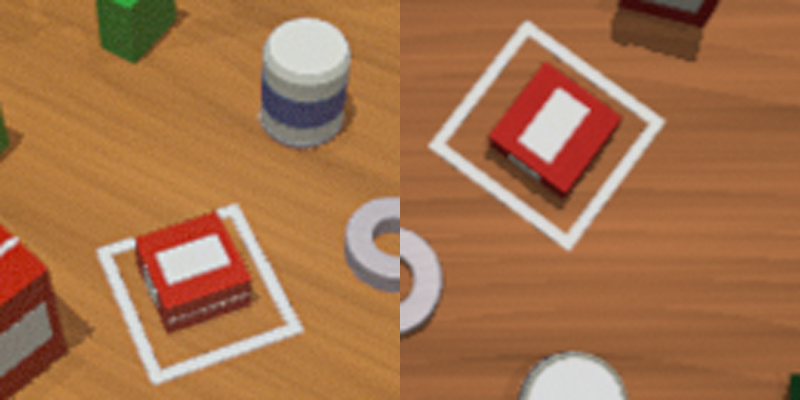

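The carton lies flat, wholly inside the tape: x spans about -37 to +28 mm against a limit of ±52, and y about -33 to +31 mm against ±48. The bystanders haven't moved and the robot is clear.

```bash
python3 -c "
from cell import env
print(env.sign_off())"
```

```text
the job is handed in; nothing more can be done
None
```

The small carton was slid upright past the near tape line, then tipped; it lies flat and wholly inside the rectangle, the bystanders are where they were, and the job was handed in at about 8.5 s on the robot's clock.

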